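# Stand the leaning cookbook back in its row

### The arm

A 6-joint arm with a two-finger parallel gripper is mounted at the origin on the work surface. World frame = base frame: x ahead of the robot, y to its left, z up, the work surface at z = 0. Lengths are in m, angles in rad, forces in N, time in s.
With the tool pointing down it reaches from about 0.4 to 0.925 m from the base axis. Payload 3.4 kg.
Tool frame: the origin (TCP) lies on the centre line of the jaws, within the pads' length; the fingertips stand 8 mm ahead of it and the grasp point (between the pads) lies 11 mm behind it; z points along the fingers, y is the line along which they close (so a half turn about z gives the same grasp; the last joint's range is limited). The gripper opens to 85 mm and grips with 20 to 120 N. Pads are 22 mm wide; open, the fingers measure 114 mm over their backs; the gripper's body (76 mm by 85 mm) begins 54 mm behind the grasp point. The pads swing forward as they close: fully open they stand 13 mm farther back than shut.
Start: joints at [1.196, 0.307, 1.506, -0, 1.328, -0.073], TCP at [0.17, 0.549, 0.239] pointing down, gripper open.
Joint ranges: [-3.12, 3.12], [-1.05, 2.28], [0.14, 2.33], [-1.42, 4.57], [0.1, 2.73], [-2.68, 2.68]. Speed limits (rad/s): [2.57, 2.57, 3.14, 3.14, 3.14, 3.14].

### API

Orientations are given as a rotation vector (axis times angle).
In Python, from plant import get_obs, get_image, camera_params, hand_in, recognise, outline_of gives the robot as it stands.
- The arm moves only by the tool apply_moves, never from a script. Its argument "rows" is a list of rows, each an object with "gripper": the finger opening in mm, from 0 to 85.4; "linear": the shift along the tool's x, y, z in mm, a list of three; "roll": the turn about the tool's z in rad. In form: [{"gripper": gripper, "linear": [dx, dy, dz], "roll": roll}, ...]. A call has 1 to 5 rows; each row is the pose to reach, as a shift and turn from the pose commanded when the call began, along the tool's axes at that moment; what a row does not reach only later rows make up. A row lasts 1/8 s, in which the tool goes at most 62.5 mm and 10.7 degrees, less where a joint would pass 70% of its speed; a pose out of reach is approached as far as the arm can. A call with a gripper value outside its range is refused whole. The fingers move at their own pace and stop on an object; "squeeze" is the grip in N (left out, the last holds). Time passes only in rows, so rows that repeat a pose let the fingers close. It gives the time, the measured TCP pose, the force, the opening and the grip force at its end, in the units of the state.
- get_obs(): the state, without advancing time (a new reading comes with each control period).
- get_image(name): name is "scene" or "top" or "wrist"; returns (picture, depth): 400x640x3 uint8, red, green, blue; 400x640 float32, m along the optical axis (not along the pixel's ray), 0 where there is no reading.
- camera_params(name): a dict with "vertical_fov" (degrees; the focal length in pixels is half the picture's height over the tangent of half this angle, whatever the lens; pixels are square), "cx", "cy" (the principal point, pixels), "position" and "attitude" of the camera in the world. Camera axes: x right, y down, z forward; pixel columns grow to the right and rows downward; lengths in m; the calibration is good to about 2 mm. A picture is of the moment at which its call begins: read the wrist's pose just before it. camera_params takes no time and is no camera call; for the wrist camera it gives the pose at the moment of the call.
- hand_in(): hands the job in; it is judged then, once.
Trained networks look in the newest picture that a camera, given by its name, has taken for a name from the list of things; names that differ only in an ending like _2 or _b are one class to them, and where a whole thing is asked for, a point or a joint stands for the part that bears it (a point fixed in the world has none). Each returns a list of dicts, best first, with "score" (0 to 1); they miss things now and then, are a little off and sometimes report something else, mostly with a low value. They report only what shows in the picture. A call takes as long as a camera call.
- recognise(thing, camera): "bbox" ([centre column, centre row, width, height] in pixels, round what is visible of it).
- outline_of(thing, camera): "region" (400x640 bool, what is visible of it) and "bbox" ([centre column, centre row, width, height] in pixels, round what is visible of it).
The state is a dict: "clock": time; "q": joint angles; "qvel": joint speeds; "tau": joint torques, N m; "ee_pos": TCP position; "tool_rot": TCP orientation; "ft_force": force on the tool from outside, world axes, zero at the start; "torque": the same for the moment, N m; "gripper_width": finger opening in m; "grip_force": force on a finger pad.
Only numpy, scipy, OpenCV 4.12 (cv2) and the standard library are available. Lean on these libraries where they do the work, as an engineer would, in place of code of your own. Each camera call takes 0.05 s, during which the arm holds its last target. There are 200 camera calls.

### The job

One cookbook has slumped over and leans on the loose stone bookend. Without gripping or lifting anything, first push the book itself upright, leaving the bookend where it stands; then push the bookend along the counter so that it presses the book snug against the row of books, in line with it, and take the hand away. Leave the mug, the pepper mill and the glass jar alone.

Things in the scene. Friction and masses are not known exactly. Their poses are not given: they have to be found in the camera images.
- row: Fixed row of three upright cookbooks and a stone block. Origin on the counter at the foot of its open end face, mid-depth; x runs into the books' depth (spines face -x, the robot), +y from the open end into the row (books and block fill y 0 to 154 mm), z up. The open end face, plane y = 0, is 145 mm deep (x) and 195 mm high; the tallest book 205 mm. The loose book and bookend are on its -y side.
- book: Loose cloth-covered cookbook, 140 mm deep (x), 35 thick (y), 180 tall (z), 0.4-0.65 kg. Origin: centre of underside; axes parallel to the row's once upright. Starts leaning 22 deg to the row's -y on its lower -y edge, -y cover on the bookend's upper edge, its upper -y edge 167 mm high, overhanging the bookend. Upright, it is 5-25 mm short of the row. Below 10 deg it settles upright and stands.
- bookend: Loose bookend: plain grey stone block, 85 mm deep (x), 60 thick (y), 70 high, about 0.9 kg, on the far side of the leaning book from the row. Origin at the centre of its underside, axes parallel to the row's at the start. It slides on the counter with friction (up to about 17 N with the book before it); push it low, near the counter, or it may tip.
- book_left (a point): Point on the book's +y cover (the one that faces the row), mid-depth, 40 mm above its underside.
- book_right (a point): Point on the book's -y cover (the one that faces the bookend), mid-depth, 40 mm above its underside.
- bookend_left (a point): Point on the bookend's +y face (the one that faces the book), mid-depth, 40 mm above its underside.
- mug: Bystander: blue ceramic mug, 80 mm wide, 85 mm tall, with a handle; stands between the robot and the row. Origin at the centre of its underside, z up.
- mill: Bystander: turned dark wooden pepper mill, 54 mm wide at the foot, 126 mm tall; stands between the robot and the row. Origin at the centre of its underside, z up.
- jar: Bystander: glass jar with a steel cap, 70 mm wide, 90 mm tall; stands behind the row. Origin at the centre of its underside, z up.

How it is judged:
By the outcome, as a careful person would: the job done as asked, in the order asked, and still so for the second after the job is handed in, with the robot touching nothing.
It also fails if it takes over 48 s, if anything falls off the work surface, if the arm or the gripper's body presses on something with over 40 N, if the wrist force passes 120 N, or if a joint passes its speed limit or range.

## Working session

There is one attempt and no reset: what is moved stays moved. The work goes in short steps, Python scripts to look and compute and a tool call to move; the robot and the scene stay as the last step left them, time stands still between calls to the robot, and variables do not carry over. Pictures are saved under pics/ and viewed, at most 10 in all, crops included, and the job is handed in when it is done.

Besides the shell and the picture viewer there is one more tool, called after ">>>" as name(argument=value, ...) on one line, values as JSON. apply_moves: Moves the arm, as the interface text tells. Its arguments: {"type":"object","properties":{"rows":{"type":"array","items":{"type":"object","properties":{"gripper":{"type":"number"},"linear":{"type":"array","items":{"type":"number"}},"roll":{"type":"number"}}}},"squeeze":{"type":"number"}},"required":["rows"]}

```bash
mkdir -p pics; ls; cat > h.py <<'E'
import numpy as np,cv2
from plant import *
from scipy.spatial.transform import Rotation as R
def rot(a):
    a=np.array(a,float)
    if a.shape==(3,3): return a
    return R.from_rotvec(a).as_matrix() if a.size==3 else R.from_quat(a).as_matrix()
def cloud(name):
    p=camera_params(name); im,d=get_image(name)
    f=200/np.tan(np.radians(p["vertical_fov"])/2)
    v,u=np.mgrid[:400,:640]
    c=np.stack([(u-p["cx"])/f*d,(v-p["cy"])/f*d,d],-1)
    w=c@rot(p["attitude"]).T+np.array(p["position"]); w[d==0]=np.nan
    return im,w
E
python3 - <<'E'
from h import *
print(get_obs())
ims=[]
for n in("scene","top"):
    p=camera_params(n);print(n,p)
    im,w=cloud(n); im=im.copy()
    for t in("row","book","bookend","mug","mill","jar"):
        r=outline_of(t,n)
        if r:
            g=r[0]["region"];q=w[g];q=q[~np.isnan(q[:,0])]
            print(t,round(r[0]["score"],2),np.round(r[0]["bbox"]),np.round(np.percentile(q,[2,50,98],axis=0),3).tolist() if len(q) else '')
    cv2.imwrite(f"pics/{n}0.png",im[:,:,::-1])
E
```

```text
pics
{'clock': 0.0, 'q': array([ 1.19649496e+00,  3.07552607e-01,  1.50768886e+00, -2.12528314e-05,
        1.32842071e+00, -7.34713530e-02]), 'qvel': array([ 1.05423672e-03, -5.12976682e-04, -2.79207222e-05,  9.30387339e-04,
        6.07285902e-05, -1.82007849e-03]), 'tau': array([-1.22571462e-03, -4.57548594e+01, -2.51925445e+01, -4.70267059e-04,
        1.35094539e-02,  1.43038503e-05]), 'ee_pos': array([0.17013831, 0.54851952, 0.23838689]), 'tool_rot': array([-0.47068881, -3.10568607,  0.00317641]), 'ft_force': array([-0.29444204,  0.46967957,  0.38316125]), 'torque': array([0.00676534, 0.03867384, 0.01808916]), 'grip_force': 0.0, 'gripper_width': 0.08556686623639972}
scene {'vertical_fov': 54.35621613133505, 'cx': 324.47600121678306, 'cy': 200.70103405179154, 'position': array([ 1.01624257, -0.10960393,  0.56820695]), 'attitude': array([-2.0690297 , -1.28898715,  0.53933883])}
row 0.64 [303. 178. 106. 151.] [[0.466, 0.013, 0.006], [0.582, 0.063, 0.147], [0.609, 0.16, 0.204]]
book 0.62 [234. 203.  91. 116.] [[0.47, -0.096, 0.015], [0.579, -0.058, 0.137], [0.606, -0.001, 0.178]]
b
[... 526 characters left out ...]
 , 0.12558787, 1.01633462]), 'attitude': array([-2.16161862,  2.15897324, -0.11551302])}
row 0.72 [343. 190.  85.  80.] [[0.464, 0.019, 0.065], [0.531, 0.079, 0.171], [0.6, 0.166, 0.207]]
book 0.61 [411. 191.  58.  79.] [[0.468, -0.093, 0.046], [0.535, -0.048, 0.143], [0.603, -0.006, 0.18]]
bookend 0.56 [412. 191.  60.  79.] [[0.47, -0.093, 0.046], [0.535, -0.048, 0.144], [0.603, -0.007, 0.18]]
mug 0.88 [272. 282.  58.  47.] [[0.324, 0.175, 0.002], [0.354, 0.218, 0.008], [0.396, 0.273, 0.088]]
mill 0.7 [338. 281.  28.  30.] [[0.348, 0.067, 0.015], [0.369, 0.087, 0.117], [0.387, 0.108, 0.128]]
jar 0.93 [377. 118.  39.  40.] [[0.672, -0.019, 0.001], [0.696, 0.014, 0.09], [0.735, 0.044, 0.094]]
```

```bash
python3 - <<'E'
import cv2,numpy as np
s=cv2.imread('pics/scene0.png')[80:340,120:440];t=cv2.imread('pics/top0.png')[90:350,200:520]
cv2.imwrite('pics/a.png',np.vstack([cv2.resize(x,None,fx=1.15,fy=1.15) for x in(s,t)]))
E
```

```text
(no output)
```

View pics/a.png

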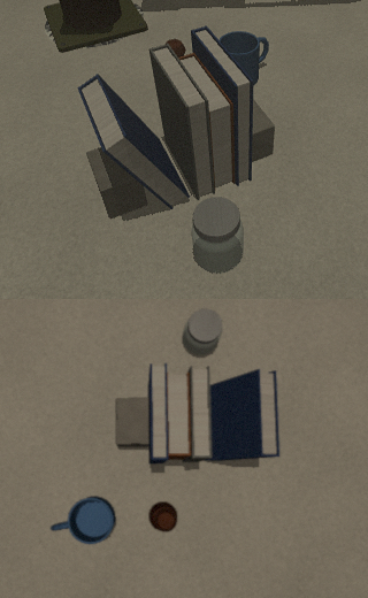

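```bash
cat > m.py <<'E'
from h import *
def pl(q,n0):
    # robust plane fit
    c=q.mean(0)
    for _ in range(4):
        c=np.median(q,0) if _==0 else q.mean(0)
        n=np.linalg.svd(q-c,full_matrices=False)[2][2]; r=abs((q-c)@n); q=q[r<max(.004,np.median(r)*1.5)] if len(q)>20 else q
    return n*np.sign(n@n0),c,len(q)
def slices(w,xr,yr,zr):
    m=(w[...,0]>xr[0])&(w[...,0]<xr[1])&(w[...,1]>yr[0])&(w[...,1]<yr[1])&(w[...,2]>zr[0])&(w[...,2]<zr[1]); return w[m]
E
python3 - <<'E'
from m import *
im,w=cloud("scene"); im2,w2=cloud("top")
# far faces (scene sees +x)
for nm,b in dict(rowfar=((.58,.63),(.03,.15),(.03,.18)),bookendfar=((.56,.6),(-.115,-.07),(.01,.06))).items():
    q=slices(w,*b)
    if len(q)>20: n,c,k=pl(q,(1,0,0));print(nm,n.round(3),c.round(3),k, 'yaw',np.degrees(np.arctan2(n[1],n[0])).round(2))
q=slices(w,(.48,.57),(-.14,-.04),(.06,.08));print('be top',len(q),np.percentile(q,[1,50,99],axis=0).round(3).tolist())
q=slices(w,(.48,.6),(-.14,-.04),(.01,.06));print('be side',len(q),np.percentile(q,[1,50,99],axis=0).round(3).tolist())
q=slices(w2,(.46,.61),(-.1,-.06),(.1,.2));print('book top-low',len(q),np.percentile(q,[1,50,99],axis=0).round(3).tolist())
q=slices(w2,(.46,.61),(-.08,-.05),(.1,.2));
q=slices(w2,(.48,.58),(-.1,.0),(.05,.2))
for a in np.arange(-.1,0,.01):
    s=q[(q[:,1]>=a)&(q[:,1]<a+.01)]; 
    if len(s):print(round(a,3),len(s),s[:,1:].mean(0).round(4))
q=slices(w2,(.48,.58),(0,.06),(.18,.22));print('row top',np.percentile(q,[1,50,99],axis=0).round(3).tolist())
E
```

```text
rowfar [ 0.999 -0.048  0.005] [0.604 0.074 0.109] 1501 yaw -2.73
bookendfar [ 1.     0.012 -0.   ] [ 0.582 -0.093  0.036] 510 yaw 0.71
be top 637 [[0.499, -0.117, 0.068], [0.542, -0.101, 0.07], [0.57, -0.075, 0.072]]
be side 669 [[0.579, -0.117, 0.01], [0.582, -0.088, 0.036], [0.583, -0.058, 0.06]]
book top-low 1385 [[0.468, -0.096, 0.157], [0.533, -0.077, 0.17], [0.605, -0.06, 0.182]]
-0.1 181 [-0.0928  0.1662]
-0.09 257 [-0.0849  0.1671]
-0.08 258 [-0.075  0.171]
-0.07 301 [-0.0642  0.1765]
-0.06 430 [-0.0551  0.1606]
-0.05 399 [-0.045   0.1365]
-0.04 361 [-0.035   0.1126]
-0.03 336 [-0.025   0.0889]
-0.02 304 [-0.0151  0.0656]
-0.01 55 [-0.009   0.0521]
row top [[0.481, 0.017, 0.185], [0.53, 0.032, 0.193], [0.579, 0.047, 0.198]]
```

The picture shows the book leaning to −y over the bookend (scene crop about (125,130)) with the row beside it. The mug and mill stand on the robot side and the jar behind. Next I get the exact yaw and the row face.

```bash
cat >> m.py <<'E'
def tool(d,o=None):
    o=o or get_obs(); return (rot(o["tool_rot"]).T@np.array(d)*1000).round(1)
E
python3 - <<'E'
from m import *
im,w=cloud("scene"); im2,w2=cloud("top")
q=slices(w2,(.475,.6),(-.055,-.015),(.06,.17)); n,c,k=pl(q,(0,1,0)); print('cover',n.round(4),c.round(4),k,'yaw',np.degrees(np.arctan2(-n[0],n[1])),'tilt',np.degrees(np.arcsin(n[2])))
# row first book edge: min y per x, top view, z>.185
for W,l in((w2,'top'),(w,'scene')):
  P=[]
  for x in np.arange(.47,.6,.01):
    s=slices(W,(x,x+.01),(.0,.05),(.188,.2))
    if len(s)>4:P.append((x+.005,np.percentile(s[:,1],4)))
  P=np.array(P);f=np.polyfit(P[:,0],P[:,1],1);print(l,'row edge',f.round(4),np.polyval(f,.535).round(4),np.degrees(f[0]).round(2))
s=slices(w2,(.4,.65),(.0,.16),(.12,.21));print(np.percentile(s,[.5,99.5],axis=0).round(4))
for z in np.arange(.02,.2,.03):
  s=slices(w,(.5,.65),(-.03,.06),(z,z+.01)); s=s[s[:,0]>.59]
  if len(s): ys=np.sort(s[:,1]);print(z.round(2),ys[[0,len(ys)//20]].round(3), 'gap', ys[np.argmax(np.diff(ys))].round(3),ys[np.argmax(np.diff(ys))+1].round(3))
o=get_obs();print(rot(o["tool_rot"]).round(3)); 
T=np.array([.45,.25,.245]);print(tool(T-o["ee_pos"],o)); print(tool(np.array([.535,-.16,.245])-o["ee_pos"],o))
E
```

```text
cover [-0.0114  0.9222  0.3865] [ 0.537  -0.0361  0.1155] 1824 yaw 0.7081093981938054 tilt 22.739592383568162
top row edge [0.0155 0.0093] 0.0176 0.89
scene row edge [0.0131 0.0071] 0.0141 0.75
[[0.4612 0.0168 0.1318]
 [0.6066 0.1109 0.2081]]
0.02 [-0.03  -0.026] gap 0.001 0.014
0.05 [-0.03  -0.027] gap -0.011 0.015
0.08 [-0.03  -0.027] gap -0.024 0.015
0.11 [0.015 0.015] gap 0.045 0.049
0.14 [0.015 0.015] gap 0.045 0.05
0.17 [0.014 0.015] gap 0.018 0.02
[[-0.955  0.296  0.   ]
 [ 0.296  0.955  0.   ]
 [-0.     0.    -1.   ]]
[-355.7 -202.9   -5.7]
[-558.3 -569.3   -5.7]
```

>>> apply_moves(rows=[{"gripper":60,"linear":[-54,-31,-5],"roll":0.18},{"gripper":60,"linear":[-108,-62,-5],"roll":0.36},{"gripper":60,"linear":[-162,-93,-6],"roll":0.54},{"gripper":60,"linear":[-216,-124,-6],"roll":0.72},{"gripper":60,"linear":[-270,-155,-6],"roll":0.9}])

```text
clock: 1.52
ee_pos: [0.3836, 0.3197, 0.2456]
tool_rot: [1.782, 2.587, 0.002]
ft_force: [0.8, 1.0, 0.5]
gripper_width: 0.0602
grip_force: 0.0
```

```bash
python3 - <<'E'
from m import *
o=get_obs();print(o["ee_pos"],o["ft_force"],o["gripper_width"],rot(o["tool_rot"]).round(3)); 
print(np.degrees(np.arctan2(*rot(o["tool_rot"])[[1,0],1])))
for T in([.47,.17,.245],[.537,-.145,.245]):print(tool(np.array(T)-o["ee_pos"],o))
E
```

```text
[0.38355876 0.3197199  0.24561498] [0.84650626 1.00905416 0.51970499] 0.06017845620451687 [[-0.356  0.934  0.001]
 [ 0.934  0.356  0.001]
 [ 0.     0.001 -1.   ]]
20.87736498742657
[-170.7   27.4    0.6]
[-488.9  -22.2    0.5]
```

>>> apply_moves(rows=[{"gripper":45,"linear":[-60,-3,0],"roll":0.12},{"gripper":45,"linear":[-120,-6,0],"roll":0.24},{"gripper":45,"linear":[-180,-9,0],"roll":0.357},{"gripper":45,"linear":[-240,-11,0],"roll":0.357},{"gripper":45,"linear":[-300,-14,0],"roll":0.357}])

```text
clock: 2.15
ee_pos: [0.4784, 0.0345, 0.2456]
tool_rot: [2.207, 2.235, 0.002]
ft_force: [1.6, 0.1, 0.2]
gripper_width: 0.045
grip_force: 0.0
```

```bash
python3 - <<'E'
from m import *
o=get_obs();print(o["ee_pos"],o["ft_force"],o["gripper_width"],rot(o["tool_rot"]).round(3)); 
print(np.degrees(np.arctan2(*rot(o["tool_rot"])[[1,0],1])))
for T in([.537,-.145,.245],):print(tool(np.array(T)-o["ee_pos"],o))
E
```

```text
[0.47839841 0.03449395 0.24564714] [1.64141237 0.11082114 0.23829925] 0.04502767144287645 [[-0.013  1.     0.001]
 [ 1.     0.013  0.   ]
 [ 0.     0.001 -1.   ]]
0.7366177026730301
[-180.2   56.3    0.7]
```

>>> apply_moves(rows=[{"gripper":45,"linear":[-60,19,0],"roll":0},{"gripper":45,"linear":[-120,38,0],"roll":0},{"gripper":45,"linear":[-180,57,0],"roll":0},{"gripper":45,"linear":[-180,57,50],"roll":0},{"gripper":45,"linear":[-180,57,102],"roll":0}])

```text
clock: 2.78
ee_pos: [0.5383, -0.1447, 0.1429]
tool_rot: [2.208, 2.231, 0.002]
ft_force: [-0.1, 0.2, -0.1]
gripper_width: 0.045
grip_force: 0.0
```

>>> apply_moves(rows=[{"gripper":45,"linear":[6,0,0],"roll":0},{"gripper":45,"linear":[12,0,0],"roll":0},{"gripper":45,"linear":[18,0,0],"roll":0},{"gripper":45,"linear":[24,0,0],"roll":0}])

```text
clock: 3.28
ee_pos: [0.5381, -0.1184, 0.1453]
tool_rot: [2.204, 2.234, 0.003]
ft_force: [0.2, 0.5, 0.6]
gripper_width: 0.0451
grip_force: 0.0
```

```bash
cat > look.py <<'E'
from m import *
import sys
o=get_obs();print(o["ee_pos"].round(4),o["ft_force"].round(2),round(o["clock"],2))
im,w=cloud("scene"); im2,w2=cloud("top")
# back face of book per height band (scene sees +x faces)
for z in np.arange(.01,.18,.03):
  s=slices(w,(.585,.62),(-.14,.013),(z,z+.008))
  if len(s): print('book z',z.round(2),np.percentile(s[:,1],[2,98]).round(4),s[:,0].mean().round(4))
q=slices(w,(.56,.595),(-.16,-.02),(.005,.066)); q=q[q[:,0]<.5865]
if len(q): n,c,k=pl(q,(1,0,0));print('be far',np.percentile(q,[1,99],axis=0)[:,:2].round(4).tolist(),'yaw',np.degrees(np.arctan2(n[1],n[0])).round(2))
cv2.imwrite(sys.argv[1],cv2.resize(np.hstack([im[80:340,120:440],im2[90:350,250:520]])[:,:,::-1],None,fx=1.3,fy=1.3))
E
python3 look.py pics/b.png
```

```text
[ 0.5381 -0.1184  0.1453] [0.16 0.54 0.63] 3.27
book z 0.01 [-0.0323  0.0043] 0.601
book z 0.04 [-0.0448 -0.0075] 0.6013
book z 0.07 [-0.0575 -0.0198] 0.6015
book z 0.1 [-0.0707 -0.0325] 0.6015
book z 0.13 [-0.0832 -0.0451] 0.6014
book z 0.16 [-0.0967 -0.058 ] 0.5979
be far [[0.5795, -0.1167], [0.5832, -0.0583]] yaw 0.8
```

View pics/b.png

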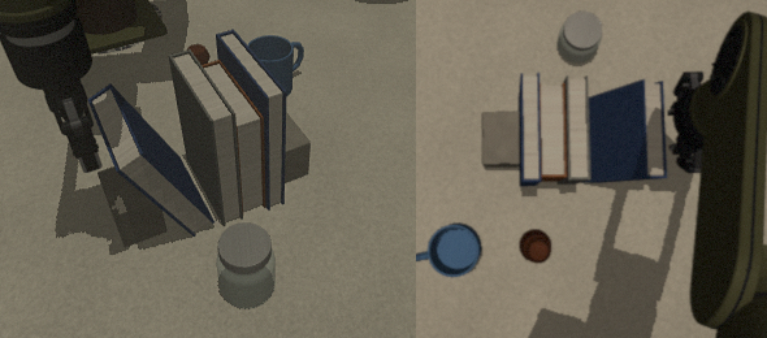

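The fingers (right panel, about (690,120)) stand just off the book's upper edge, and the hand is clear of everything else. Now I push.

>>> apply_moves(rows=[{"gripper":45,"linear":[5,0,0],"roll":0},{"gripper":45,"linear":[10,0,0],"roll":0},{"gripper":45,"linear":[14,0,0],"roll":0},{"gripper":45,"linear":[18,0,0],"roll":0},{"gripper":45,"linear":[22,0,0],"roll":0}])

```text
clock: 4.0
ee_pos: [0.5365, -0.0967, 0.1433]
tool_rot: [2.207, 2.236, -0.0]
ft_force: [-0.0, -0.6, 0.3]
gripper_width: 0.045
grip_force: 0.3
```

>>> apply_moves(rows=[{"gripper":45,"linear":[4,0,0],"roll":0},{"gripper":45,"linear":[8,0,0],"roll":0},{"gripper":45,"linear":[12,0,0],"roll":0},{"gripper":45,"linear":[16,0,0],"roll":0},{"gripper":45,"linear":[20,0,0],"roll":0}])

```text
clock: 4.62
ee_pos: [0.5362, -0.0765, 0.1433]
tool_rot: [-2.207, -2.236, 0.0]
ft_force: [0.2, 0.8, -0.8]
gripper_width: 0.0448
grip_force: 0.0
```

```bash
python3 look.py pics/c.png
```

```text
[ 0.5362 -0.0765  0.1433] [ 0.18  0.84 -0.77] 4.62
book z 0.01 [-0.0291  0.0051] 0.6016
book z 0.04 [-0.0362 -0.0022] 0.6018
book z 0.07 [-0.0424 -0.009 ] 0.6019
book z 0.1 [-0.0497 -0.0158] 0.6019
book z 0.13 [-0.0564 -0.0222] 0.6022
book z 0.16 [-0.0625 -0.0287] 0.6022
be far [[0.5796, -0.1166], [0.5834, -0.0579]] yaw 0.68
```

>>> apply_moves(rows=[{"gripper":45,"linear":[3,0,0],"roll":0},{"gripper":45,"linear":[6,0,0],"roll":0},{"gripper":45,"linear":[9,0,0],"roll":0},{"gripper":45,"linear":[13,0,0],"roll":0},{"gripper":45,"linear":[18,0,0],"roll":0}])

```text
clock: 5.35
ee_pos: [0.5365, -0.0593, 0.1452]
tool_rot: [2.205, 2.234, 0.001]
ft_force: [-4.3, -2.0, 15.4]
gripper_width: 0.0453
grip_force: 0.1
```

>>> apply_moves(rows=[{"gripper":45,"linear":[4,0,0],"roll":0},{"gripper":45,"linear":[8,0,0],"roll":0},{"gripper":45,"linear":[12,0,0],"roll":0},{"gripper":45,"linear":[12,0,0],"roll":0}])

```text
clock: 5.85
ee_pos: [0.5364, -0.0468, 0.1461]
tool_rot: [2.205, 2.235, 0.002]
ft_force: [-5.1, -0.2, 19.7]
gripper_width: 0.0448
grip_force: 0.7
```

```bash
python3 look.py pics/d.png
```

```text
[ 0.5364 -0.0468  0.1461] [-5.09 -0.17 19.71] 5.85
book z 0.01 [-0.0285  0.0046] 0.6013
book z 0.04 [-0.0299  0.0038] 0.6012
book z 0.07 [-0.0313  0.003 ] 0.6015
book z 0.1 [-0.033  0.001] 0.6014
book z 0.13 [-0.0346 -0.0001] 0.6013
book z 0.16 [-0.0359 -0.002 ] 0.6017
be far [[0.5658, -0.1166], [0.5833, -0.0289]] yaw 0.85
```

>>> apply_moves(rows=[{"gripper":45,"linear":[0,0,-6],"roll":0},{"gripper":45,"linear":[0,0,-12],"roll":0}])

```text
clock: 6.2
ee_pos: [0.5357, -0.0467, 0.1554]
tool_rot: [-2.207, -2.236, 0.0]
ft_force: [0.2, 0.8, -0.2]
gripper_width: 0.0452
grip_force: 0.0
```

View pics/d.png

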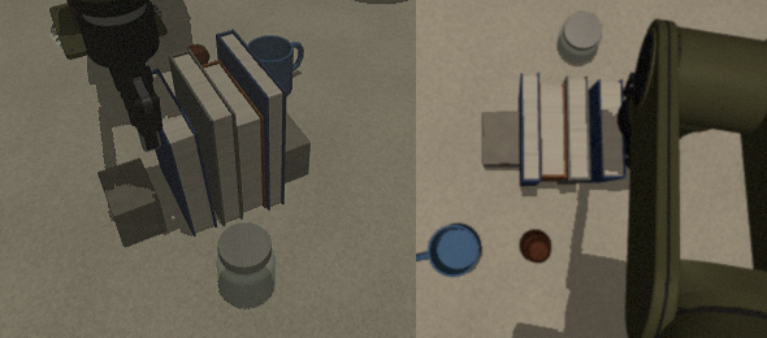

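```bash
python3 look.py pics/e.png
```

```text
[ 0.5357 -0.0467  0.1554] [ 0.16  0.81 -0.17] 6.2
book z 0.01 [-0.0279  0.0063] 0.6007
book z 0.04 [-0.028   0.0056] 0.6015
book z 0.07 [-0.0282  0.006 ] 0.6011
book z 0.1 [-0.0284  0.0061] 0.6011
book z 0.13 [-0.0285  0.0057] 0.6011
book z 0.16 [-0.0288  0.0057] 0.601
be far [[0.5648, -0.1166], [0.5839, -0.028]] yaw 0.89
```

The book now stands upright and the bookend has not moved. The upward force came from a hand part resting on the book's top. Next I retreat upward and measure the finger profile before pushing low.

>>> apply_moves(rows=[{"gripper":45,"linear":[-12,0,0],"roll":0},{"gripper":45,"linear":[-40,0,0],"roll":0},{"gripper":45,"linear":[-80,0,0],"roll":0},{"gripper":45,"linear":[-110,0,0],"roll":0},{"gripper":45,"linear":[-110,0,0],"roll":0}])

```text
clock: 6.92
ee_pos: [0.5373, -0.1595, 0.1548]
tool_rot: [2.211, 2.232, -0.001]
ft_force: [-0.0, -0.9, -0.2]
gripper_width: 0.0451
grip_force: 0.0
```

```bash
python3 - <<'E'
from m import *
o=get_obs();print(o["ee_pos"].round(4),o["ft_force"].round(2))
im,w=cloud("scene")
t=(w-o["ee_pos"])@rot(o["tool_rot"])*1000
m=(abs(t[...,0])<70)&(abs(t[...,1])<80)&(t[...,2]<20)&(t[...,2]>-110)
t=t[m]
for z in range(16,-104,-4):
    s=t[(t[:,2]<=z)&(t[:,2]>z-4)]
    if len(s):print(z,len(s),np.percentile(s[:,0],[3,97]).round(1),np.percentile(s[:,1],[3,50,97]).round(1))
x,y,ww,h=180,0,200,220
v,u=np.nonzero(m);print(u.min(),u.max(),v.min(),v.max())
cv2.imwrite('pics/f.png',cv2.resize(im[max(0,v.min()-20):v.max()+25,max(0,u.min()-20):u.max()+20,::-1],None,fx=4,fy=4)[:590,:790])
E
```

```text
[ 0.5373 -0.1595  0.1548] [-0.01 -0.91 -0.23]
8 12 [-9.   8.2] [-7.2 28.2 29.1]
4 14 [-12.2   9.3] [-29.   28.   30.5]
0 27 [-12.   9.] [15.9 29.9 35.2]
-4 41 [-10.    9.5] [-24.1  32.1  36. ]
-8 34 [-11.2   9.3] [-23.4  33.6  36.3]
-12 39 [-11.2   9.1] [-24.   34.6  36. ]
-16 31 [-11.4   9.5] [27.1 34.6 37.3]
-20 36 [-10.    5.4] [28.9 35.1 37. ]
-24 9 [-8.   8.4] [30.4 35.7 36.6]
-28 2 [5.  5.4] [-32.4 -28.6 -24.8]
-32 2 [4.3 5.4] [-25.7 -24.8 -24. ]
-36 4 [ 6.9 11.4] [-20.8  27.4  33.7]
-40 27 [-13.6  11.4] [19.2 52.6 53.8]
-44 56 [-12.7  11. ] [31.1 53.3 54.9]
-48 78 [-11.7  10.5] [36.4 50.9 55.6]
-52 20 [-12.9  10.6] [29.6 55.5 57.8]
-56 26 [-11.9  14.1] [29.1 57.1 58.6]
-60 49 [-12.4  15.4] [19.3 58.1 59.7]
-64 60 [-12.6  15.1] [20.3 59.4 60.6]
-68 69 [-13.5  15.3] [16.9 60.4 62. ]
-72 81 [-17.2  14.9] [20.5 58.  63.1]
-76 78 [-17.5  15.2] [17.9 28.  64.1]
-80 84 [-16.9  15.1] [19.6 57.5 65.3]
-84 108 [-19.6  17.1] [-10.5  32.7  66.3]
-88 124 [-20.2  17.7] [-9.6 36.8 67.6]
-92 177 [-18.6  17.3] [-7.8 60.4 67.4]
-96 222 [-19.5  16.6] [11.8 47.4 64. ]
-100 101 [-12.2   9.6] [14.3 39.5 45.6]
119 168 142 216
```

View pics/f.png

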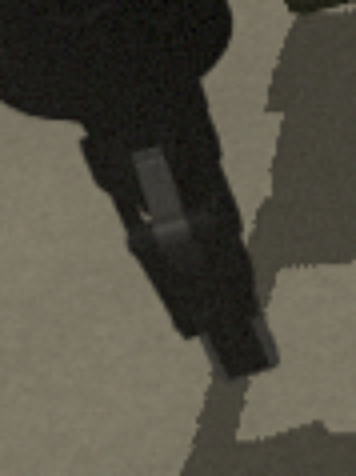

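The fingers narrow to about ±10 mm near the tip, and a wider knuckle starts about 37 mm behind the TCP. I'll keep that knuckle just above the 70 mm bookend, with TCP z ≈ 36 mm.

>>> apply_moves(rows=[{"gripper":45,"linear":[0,0,55],"roll":0},{"gripper":45,"linear":[0,0,105],"roll":0},{"gripper":45,"linear":[0,0,119],"roll":0},{"gripper":45,"linear":[8,0,119],"roll":0},{"gripper":45,"linear":[18,0,119],"roll":0}])

```text
clock: 7.6
ee_pos: [0.5385, -0.1385, 0.0379]
tool_rot: [2.205, 2.234, 0.002]
ft_force: [0.7, -0.4, 0.2]
gripper_width: 0.0448
grip_force: 0.0
```

>>> apply_moves(rows=[{"gripper":45,"linear":[5,0,0],"roll":0},{"gripper":45,"linear":[10,0,0],"roll":0},{"gripper":45,"linear":[15,0,0],"roll":0},{"gripper":45,"linear":[20,0,0],"roll":0},{"gripper":45,"linear":[23,0,0],"roll":0}])

```text
clock: 8.22
ee_pos: [0.5382, -0.1173, 0.0374]
tool_rot: [2.203, 2.233, 0.0]
ft_force: [-0.9, -6.2, 4.7]
gripper_width: 0.045
grip_force: 2.9
```

```bash
cat >> look.py <<'E'
for z in np.arange(.005,.065,.01):
  s=slices(w,(.57,.588),(-.16,-.025),(z,z+.006))
  if len(s): print('be z',z.round(3),np.percentile(s[:,1],[2,98]).round(4))
q=slices(w,(.5,.575),(-.1,-.025),(.06,.085)); n,c,k=pl(q,(0,0,1)); print('be top normal',n.round(3),c.round(3),k)
E
python3 look.py pics/g.png
```

```text
[ 0.5382 -0.1173  0.0374] [-0.86 -6.2   4.69] 8.22
book z 0.01 [-0.0277  0.0063] 0.6004
book z 0.04 [-0.027   0.0076] 0.6013
book z 0.07 [-0.0266  0.0077] 0.6011
book z 0.1 [-0.1281  0.0078] 0.6001
book z 0.13 [-0.1286  0.0079] 0.5993
book z 0.16 [-0.0251  0.0088] 0.601
be far [[0.5632, -0.127], [0.5841, -0.027]] yaw 0.54
be z 0.005 [-0.1059 -0.0279]
be z 0.015 [-0.105  -0.0275]
be z 0.025 [-0.1057 -0.0273]
be z 0.035 [-0.1177 -0.0273]
be z 0.045 [-0.1238 -0.0272]
be z 0.055 [-0.1226 -0.027 ]
be top normal [-0.001 -0.     1.   ] [ 0.539 -0.073  0.07 ] 997
```

>>> apply_moves(rows=[{"gripper":45,"linear":[4,0,0],"roll":0},{"gripper":45,"linear":[8,0,0],"roll":0},{"gripper":45,"linear":[12,0,0],"roll":0},{"gripper":45,"linear":[15,0,0],"roll":0},{"gripper":45,"linear":[18,0,0],"roll":0}])

```text
clock: 8.95
ee_pos: [0.5378, -0.0991, 0.0372]
tool_rot: [2.204, 2.234, 0.001]
ft_force: [-0.3, -5.7, 3.8]
gripper_width: 0.045
grip_force: 3.1
```

>>> apply_moves(rows=[{"gripper":45,"linear":[2,0,0],"roll":0},{"gripper":45,"linear":[4,0,0],"roll":0},{"gripper":45,"linear":[4,0,0],"roll":0}])

```text
clock: 9.32
ee_pos: [0.5379, -0.0957, 0.0372]
tool_rot: [2.203, 2.234, -0.0]
ft_force: [-0.5, -7.1, 4.2]
gripper_width: 0.0452
grip_force: 3.9
```

```bash
python3 look.py pics/i.png
```

```text
[ 0.5379 -0.0957  0.0372] [-0.54 -7.11  4.18] 9.32
book z 0.01 [-0.0252  0.0088] 0.6011
book z 0.04 [-0.0253  0.0088] 0.6009
book z 0.07 [-0.0254  0.0078] 0.6008
book z 0.1 [-0.1066  0.0093] 0.6
book z 0.13 [-0.1069  0.0081] 0.599
book z 0.16 [-0.0252  0.0087] 0.6009
be far [[0.5658, -0.1056], [0.5842, -0.0254]] yaw 0.19
be z 0.005 [-0.0842 -0.0265]
be z 0.015 [-0.0843 -0.0257]
be z 0.025 [-0.0847 -0.0266]
be z 0.035 [-0.097  -0.0264]
be z 0.045 [-0.1017 -0.0255]
be z 0.055 [-0.1016 -0.0255]
be top normal [ 0.001 -0.002  1.   ] [ 0.54  -0.052  0.07 ] 988
```

View pics/i.png

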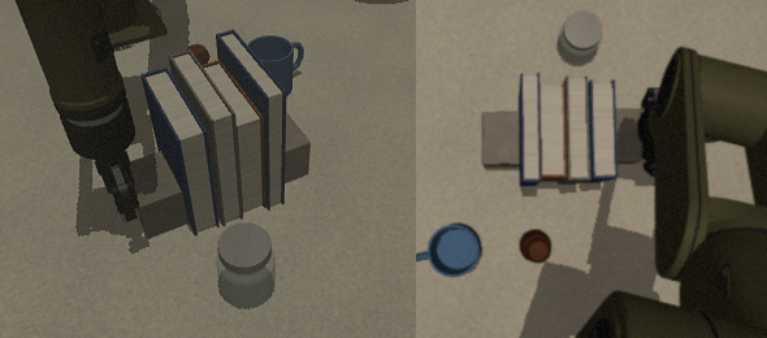

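The book slides upright ahead of the bookend, with about 6 mm left to the row. I continue gently until the force rises.

>>> apply_moves(rows=[{"gripper":45,"linear":[1.5,0,0],"roll":0},{"gripper":45,"linear":[3,0,0],"roll":0},{"gripper":45,"linear":[4.5,0,0],"roll":0},{"gripper":45,"linear":[4.5,0,0],"roll":0}])

```text
clock: 9.93
ee_pos: [0.5378, -0.0913, 0.0372]
tool_rot: [2.203, 2.233, -0.0]
ft_force: [0.1, -7.0, 4.7]
gripper_width: 0.0448
grip_force: 4.0
```

>>> apply_moves(rows=[{"gripper":45,"linear":[1,0,0],"roll":0},{"gripper":45,"linear":[1,0,0],"roll":0}])

```text
clock: 10.18
ee_pos: [0.5378, -0.0904, 0.0372]
tool_rot: [2.203, 2.233, -0.0]
ft_force: [0.4, -8.5, 4.3]
gripper_width: 0.0447
grip_force: 4.3
```

>>> apply_moves(rows=[{"gripper":45,"linear":[1,0,0],"roll":0},{"gripper":45,"linear":[1,0,0],"roll":0}])

```text
clock: 10.42
ee_pos: [0.5378, -0.0904, 0.0372]
tool_rot: [2.202, 2.233, -0.002]
ft_force: [-1.3, -12.1, 4.4]
gripper_width: 0.0449
grip_force: 6.1
```

```bash
python3 look.py pics/j.png
```

```text
[ 0.5378 -0.0904  0.0372] [ -1.33 -12.14   4.35] 10.43
book z 0.01 [-0.0201  0.0124] 0.6007
book z 0.04 [-0.0201  0.0122] 0.6005
book z 0.07 [-0.0202  0.0124] 0.6007
book z 0.1 [-0.1018  0.0119] 0.5999
book z 0.13 [-0.1018  0.0122] 0.5989
book z 0.16 [-0.0202  0.0121] 0.6009
be far [[0.5654, -0.1004], [0.5834, -0.0202]] yaw 0.22
be z 0.005 [-0.0798 -0.0268]
be z 0.015 [-0.0796 -0.0273]
be z 0.025 [-0.0797 -0.0269]
be z 0.035 [-0.0939 -0.0261]
be z 0.045 [-0.0957 -0.0264]
be z 0.055 [-0.0967 -0.0262]
be top normal [-0.002  0.001  1.   ] [ 0.54  -0.049  0.07 ] 878
```

The hand has stopped moving and the force is rising, so the book is against the row. One more light press, then I retreat.

>>> apply_moves(rows=[{"gripper":45,"linear":[1,0,0],"roll":0},{"gripper":45,"linear":[1,0,0],"roll":0},{"gripper":45,"linear":[1,0,0],"roll":0}])

```text
clock: 10.9
ee_pos: [0.5378, -0.0904, 0.0372]
tool_rot: [2.201, 2.232, -0.003]
ft_force: [-1.1, -15.9, 3.2]
gripper_width: 0.0452
grip_force: 7.9
```

>>> apply_moves(rows=[{"gripper":45,"linear":[-3,0,0],"roll":0},{"gripper":45,"linear":[-10,0,0],"roll":0},{"gripper":45,"linear":[-35,0,0],"roll":0},{"gripper":45,"linear":[-75,0,0],"roll":0},{"gripper":45,"linear":[-75,0,-50],"roll":0}])

```text
clock: 11.52
ee_pos: [0.5342, -0.1622, 0.0828]
tool_rot: [-2.203, -2.227, 0.006]
ft_force: [0.9, -0.0, 0.7]
gripper_width: 0.0451
grip_force: 0.0
```

>>> apply_moves(rows=[{"gripper":45,"linear":[-30,0,-50],"roll":0},{"gripper":45,"linear":[-60,0,-80],"roll":0},{"gripper":45,"linear":[-60,0,-80],"roll":0},{"gripper":45,"linear":[-60,0,-80],"roll":0}])

```text
clock: 12.02
ee_pos: [0.5368, -0.2201, 0.165]
tool_rot: [-2.205, -2.233, 0.0]
ft_force: [-0.7, -0.2, -0.3]
gripper_width: 0.0448
grip_force: 0.0
```

```bash
python3 look.py pics/k.png; python3 - <<'E'
from m import *
im,w=cloud("scene");im2,w2=cloud("top")
for z in(.02,.08,.14,.17):
  s=slices(w,(.59,.62),(-.03,.1),(z,z+.01));ys=np.sort(s[:,1]);d=np.diff(ys);k=np.argsort(d)[-2:];print(z,[(ys[i].round(4),ys[i+1].round(4)) for i in k])
# lateral edges of bookend top / book top yaw from top camera
for nm,b,pc in(('book -y edge',((.47,.6),(-.04,.0),(.172,.186)),4),('row -y edge',((.47,.6),(0,.05),(.188,.2)),4),('be -y edge',((.5,.58),(-.1,-.03),(.063,.075)),4)):
  P=[]
  for x in np.arange(b[0][0],b[0][1],.01):
    s=slices(w2,(x,x+.01),*b[1:])
    if len(s)>4:P.append((x,np.percentile(s[:,1],pc)))
  P=np.array(P);f=np.polyfit(P[:,0],P[:,1],1);print(nm,np.degrees(f[0]).round(2),np.polyval(f,.535).round(4))
E
```

```text
[ 0.5368 -0.2201  0.165 ] [-0.67 -0.23 -0.25] 12.03
book z 0.01 [-0.0203  0.0125] 0.6007
book z 0.04 [-0.0202  0.0118] 0.6003
book z 0.07 [-0.0202  0.0122] 0.6009
book z 0.1 [-0.0202  0.0122] 0.6009
book z 0.13 [-0.0203  0.0123] 0.6009
book z 0.16 [-0.0203  0.0122] 0.6009
be far [[0.5673, -0.0804], [0.5838, -0.0201]] yaw 0.54
be z 0.005 [-0.0798 -0.0278]
be z 0.015 [-0.0783 -0.0261]
be z 0.025 [-0.0793 -0.0267]
be z 0.035 [-0.0802 -0.0267]
be z 0.045 [-0.0786 -0.0256]
be z 0.055 [-0.0795 -0.0273]
be top normal [-0.    -0.004  1.   ] [ 0.539 -0.053  0.07 ] 1029
0.02 [(np.float64(0.0863), np.float64(0.0895)), (np.float64(0.0478), np.float64(0.0513))]
0.08 [(np.float64(0.0846), np.float64(0.0883)), (np.float64(0.045), np.float64(0.0499))]
0.14 [(np.float64(0.0856), np.float64(0.0886)), (np.float64(0.0446), np.float64(0.0499))]
0.17 [(np.float64(0.0858), np.float64(0.0889)), (np.float64(0.0453), np.float64(0.0798))]
book -y edge 0.93 -0.0174
row -y edge 0.9 0.0177
be -y edge 1.03 -0.0761
```

View pics/k.png

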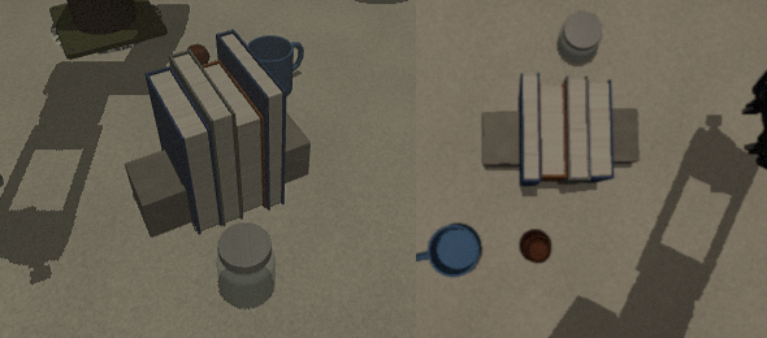

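The book stands upright and snug against the row, with the bookend tight behind it. Row, book and bookend share the same yaw (0.9, 0.9 and 1.0°), and the hand is well clear, so I hand in.

```bash
python3 -c "from plant import *;print(hand_in())"
```

```text
the job is handed in; nothing more can be done
None
```

I pushed the book upright with the bookend left in place, then pressed it snug and in line with the row using the bookend. I took the hand clear and handed the job in at about 12 s; the hand-in returned no verdict. During the upright push a part of the hand rested on top of the book with about 20 N, below the 40 N limit.

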